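Put the teal cartridge away in the leaning jar and screw its captive cap tight

TASK

Take the teal cartridge out of the charcoal organizer and put it right down into the leaning glass jar. Then swing the jar's hinged cap fully shut over the mouth, and only after that screw it tight by turning its grip bar clockwise (seen from outside) until it stops. Leave the white cartridges, the tin, mug and bottle where they are, do not bump the lamp, and let go of everything at the end.

Things in the scene. Friction and masses are not known exactly. Their poses are not given: they have to be found in the camera images.
- teal_cart_mid (a point): centre of the one loose cartridge with a teal body (white band; about 70 g): an upright box 40 (its x) x 22 (its y) x 100 mm (its z, up). Its foot stands in an organizer pocket 10 mm above the shelf; its upper 60 mm stick out of the organizer. The three other cartridges are white (one with a teal band).
- organizer: fixed charcoal block 122 (its x) x 164 (its y) x 50 mm high, origin under its centre; eight pockets 44 x 26 mm, 40 mm deep, two rows of four, pitch 56 mm in x, 38 mm in y. Four hold cartridges, never two side by side in a row of four. Its place and yaw vary.
- jar_mouth (a point): centre of the mouth (rim plane) of the fixed open glass jar leaning 25 degrees in a bamboo cradle; z points out of the mouth along the jar's axis, x up the slope to the lid hinge, y along the hinge. 84 mm outside, 76 mm inside diameter, inner floor 113 mm below the rim. A cartridge let go in the mouth slides down by itself. About 150 mm above the shelf.
- jar_middle (a point): point on the jar's axis 60 mm below the mouth, inside; the cartridge's centre is within 36 mm of it when right down
- lid_hinge (a point): centre of the lid's hinge line, 50 mm from the mouth centre along the mouth's +x and 2 mm above the rim; the line is the mouth's y. The lid is a dark steel disc 92 mm diameter, 7 mm thick, centred 50 mm from this point; on its outer face sits the white screw cap, carried on a pivot.
- lid (a joint): angle of the hinged lid, rad: 0 = fully shut on the mouth; starts 1.75 to 2.15, swung back and standing up behind the mouth, outer face away from the robot. The stiff hinge (0.08 N m) stays where it is left; pushing the grip bar's outer face, 50 mm from the hinge, takes about 2 N.
- grip_bar (a point): centre of the white grip bar on the screw cap's axis. Bar 70 mm long (this x), 14 mm thick (y), z = the cap's axis, outwards; the bar's outer face is 16 mm beyond this point, the round cap top (76 mm diameter, 13 mm thick) 16 mm behind it. The -x end is orange. With the lid shut this point is 36 mm out from the mouth centre on the jar's axis.
- screw (a joint): turn of the screw cap on the lid, rad: starts 0 to 0.5, grows clockwise seen from outside, stops at 2.4 = tight (the bar's orange end is then at the orange mark on the dark disc); at 0 the orange end points straight away from the hinge. Friction 0.06 N m. It usually needs two grasps.
- lamp_shade (a point): centre of the lower rim of the fixed desk lamp's white shade: 110 mm diameter at this rim, 70 mm tall above it, 230 to 300 mm above the shelf. Its arm and post (16 mm thick) run back along this point's +x to a black base, 130 mm diameter, centred 120 mm along +x. Do not bump the lamp.
- tin_mid (a point): centre of a loose chrome tin, 72 mm diameter, 62 mm high; leave it
- mug_mid (a point): centre of a loose blue mug, 76 mm diameter, 90 mm high; leave it
- bottle_mid (a point): centre of a loose amber bottle, 52 mm diameter, 130 mm high; leave it
- white_a_mid (a point): centre of a white cartridge, same size as the teal one, in the organizer; leave it
- white_b_mid (a point): centre of a white cartridge with a teal band, same size, in the organizer; leave it
- white_c_mid (a point): centre of a white cartridge, same size, in the organizer; leave it
There are look-alikes about, which are no part of the job. What is shaped like the part that bears teal_cart_mid but pink is not meant.

How it is judged:
By the outcome, as a careful person would: the job done as asked, in the order asked, and still so for the second after the job is handed in, with the robot touching nothing.
It also fails if it takes over 72 s, if anything falls off the work surface, if the arm or the gripper's body presses on something with over 40 N, if the wrist force passes 120 N, or if a joint passes its speed limit or range.

ROBOT

A 7-joint arm with a two-finger parallel gripper is mounted at the origin on the work surface. World frame = base frame: x ahead of the robot, y to its left, z up, the work surface at z = 0. Lengths are in m, angles in rad, forces in N, time in s.
With the tool pointing down it reaches from about 0.425 to 0.925 m from the base axis. Payload 6.8 kg.
Tool frame: the origin (TCP) lies midway between the tips of the shut fingers; the grasp point (between the pads) lies 19 mm behind it; z points along the fingers, y is the line along which they close (so a half turn about z gives the same grasp; the last joint's range is limited). The gripper opens to 85 mm and grips with 20 to 120 N. Pads are 22 mm wide; open, the fingers measure 114 mm over their backs; the gripper's body (76 mm by 85 mm) begins 54 mm behind the grasp point. The pads swing forward as they close: fully open they stand 13 mm farther back than shut.
Start: joints at [-1.224, 0.477, 0.022, 1.555, -0.011, 1.109, -0.083], TCP at [0.297, 0.606, 0.231] pointing down, gripper open.
Joint ranges: [-2.96, 2.96], [-0.34, 2.1], [-1.41, 1.46], [0.24, 2.44], [-1.37, 4.51], [0.17, 1.92], [-2.96, 2.96]. Speed limits (rad/s): [2.39, 2.39, 3.14, 3.14, 3.14, 3.14, 3.14].

INTERFACE

Orientations are given as a unit quaternion [w, x, y, z].
In Python, from station import bot gives the robot as it stands.
- The arm moves only by the tool jog_arm, never from a script. Its argument "rows" is a list of rows, each an object of numbers: "fingers": the finger opening in mm, from 0 to 85.4; "x", "y", "z": the shift along the tool's x, y, z in mm; "ax", "ay", "az": the turn, a rotation vector about the tool's x, y, z in degrees. A call has exactly 8 rows; each row shifts and turns the commanded pose from where the row before left it, along the tool's axes as they then stand; what a row does not reach is not made up. A row lasts 1/10 s, in which the tool goes at most 50 mm and 8.59 degrees, less where a joint would pass 70% of its speed; a pose out of reach is approached as far as the arm can. A call with a gripper value outside its range is refused whole. The fingers move at their own pace and stop on an object; "force" is the grip in N (left out, the last holds). Time passes only in rows, so rows that do not move let the fingers close, or fill a call up. It gives the time, the measured TCP pose, the force, the opening and the grip force at its end, in the units of the state.
- bot.get_obs(): the state, without advancing time (a new reading comes with each control period).
- bot.read_camera(name): name is "side" or "top"; returns a dict with "pixels" (420x560x3 uint8, red, green, blue), "vertical_fov" (degrees; the focal length in pixels is half the picture's height over the tangent of half this angle, whatever the lens; pixels are square), "cx", "cy" (the principal point, pixels), "world_from_camera" (4x4, takes a point from camera to world coordinates). Camera axes: x right, y down, z forward; pixel columns grow to the right and rows downward; lengths in m; the calibration is good to about 2 mm. A picture is of the moment at which its call begins. There is no depth.
- bot.hand_in(): hands the job in; it is judged then, once.
The state is a dict: "t": time; "q": joint angles; "joint_vel": joint speeds; "joint_torque": joint torques, N m; "eef_pos": TCP position; "tool_rot": TCP orientation; "contact_force": force on the tool from outside, world axes, zero at the start; "torque": the same for the moment, N m; "gripper_width": opening from 0.0 (shut) to 1.0 (fully open); "grasp_force": force on a finger pad.
Only numpy, scipy, OpenCV 4.12 (cv2) and the standard library are available. Lean on these libraries where they do the work, as an engineer would, in place of code of your own. Each camera call takes 0.05 s, during which the arm holds its last target. There are 200 camera calls.

## Working session

There is one attempt and no reset: what is moved stays moved. The work goes in short steps, Python scripts to look and compute and a tool call to move; the robot and the scene stay as the last step left them, time stands still between calls to the robot, and variables do not carry over. Pictures are saved under pics/ and viewed, at most 10 in all, crops included, and the job is handed in when it is done.

Besides the shell and the picture viewer there is one more tool, called after "Call:" as a command line: name --argument value ..., lists and objects as JSON in quotes. jog_arm: Moves the arm, as the interface text tells. Its arguments: {"type":"object","properties":{"rows":{"type":"array","items":{"type":"object","properties":{"fingers":{"type":"number"},"x":{"type":"number"},"y":{"type":"number"},"z":{"type":"number"},"ax":{"type":"number"},"ay":{"type":"number"},"az":{"type":"number"}}}},"force":{"type":"number"}},"required":["rows"]}

```bash
ls; mkdir -p pics; cat > h.py <<'E'
import numpy as np, cv2
from station import bot
from scipy.spatial.transform import Rotation as R
def snap(name,fn=None):
    c=bot.read_camera(name)
    if fn: cv2.imwrite('pics/'+fn,c['pixels'][:,:,::-1])
    return c
def K(c):
    f=210/np.tan(np.radians(c['vertical_fov'])/2); return f,c['cx'],c['cy']
def proj(c,P):
    f,cx,cy=K(c); T=np.linalg.inv(np.array(c['world_from_camera'])); P=np.atleast_2d(P)
    p=P@T[:3,:3].T+T[:3,3]; return np.c_[cx+f*p[:,0]/p[:,2],cy+f*p[:,1]/p[:,2]]
def ray(c,uv):
    f,cx,cy=K(c); T=np.array(c['world_from_camera'])
    d=T[:3,:3]@np.array([(uv[0]-cx)/f,(uv[1]-cy)/f,1]); return T[:3,3],d/np.linalg.norm(d)
def atz(c,uv,z):
    o,d=ray(c,uv); return o+d*(z-o[2])/d[2]
def tri(c1,u1,c2,u2):
    o1,d1=ray(c1,u1);o2,d2=ray(c2,u2)
    s=np.linalg.lstsq(np.c_[d1,-d2],o2-o1,rcond=None)[0]
    a=o1+d1*s[0];b=o2+d2*s[1]; return (a+b)/2,np.linalg.norm(a-b)
E
python3 - <<'E'
from h import *
import pickle
cs={n:snap(n) for n in('side','top')}
pickle.dump(cs,open('c0.pkl','wb'))
for n,c in cs.items():
    print(n,c['vertical_fov'],c['cx'],c['cy'],np.round(c['world_from_camera'],3).tolist())
    cv2.imwrite(f'pics/{n}0.png',cv2.resize(c['pixels'][:,:,::-1],(800,600),interpolation=cv2.INTER_CUBIC))
print(bot.get_obs())
E
```

```text
pics
side 43.3530972229666 278.2906200093695 207.16755828830722 [[0.972, -0.172, 0.161, 0.398], [-0.236, -0.702, 0.672, -0.706], [-0.002, -0.691, -0.723, 0.868], [0.0, 0.0, 0.0, 1.0]]
top 53.908521090482004 275.1737739920676 205.15909695851357 [[-0.02, -0.989, 0.146, 0.451], [-0.999, 0.023, 0.022, -0.012], [-0.025, -0.145, -0.989, 0.953], [0.0, 0.0, 0.0, 1.0]]
{'t': 0.1, 'q': array([-1.22407243,  0.47770081,  0.02233652,  1.55634436, -0.01148457,
        1.10931042, -0.08310024]), 'joint_vel': array([-9.93568065e-05, -2.07146645e-03, -1.85116204e-04, -1.79005706e-03,
       -1.92426446e-03, -8.98542050e-04,  6.45366987e-04]), 'joint_torque': array([ 3.85170497e-03, -5.97756708e+01,  1.61342919e+00, -2.81954205e+01,
        1.27842525e-02,  5.05714313e-03,  1.34475710e-05]), 'eef_pos': array([0.29630656, 0.60589441, 0.23043745]), 'tool_rot': array([-1.20743803e-04,  2.25441106e-01,  9.74256455e-01, -8.08417505e-04]), 'contact_force': array([ 1.06925598, -0.41582199, -0.37094154]), 'torque': array([-0.01811172,  0.03415202, -0.01210982]), 'grasp_force': 0.0, 'gripper_width': 0.999193706168709}
```

View pics/side0.png

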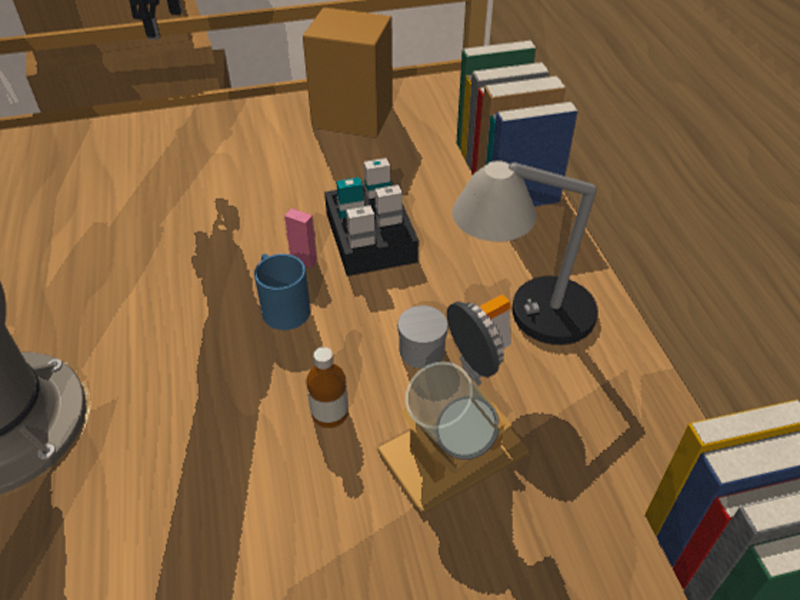

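View pics/top0.png

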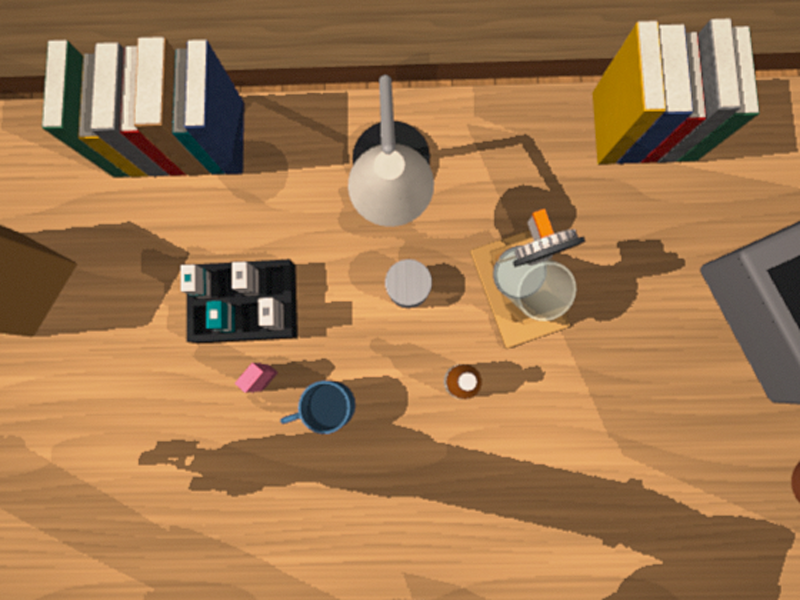

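The side view (800x600 scale) shows the teal cartridge at (350,190), the jar mouth at (440,395), the lid at (475,338) and the lamp shade rim at about (495,215). In the top view the teal cartridge is at (213,315), the jar mouth at (547,290), the lid with its orange bar end at (545,235), and the lamp shade at (391,185).
Possible mix-ups in the top view: white with a teal band (190,278), whites (243,275) and (270,312), pink (255,377). I choose the teal-bodied one at (213,315) and will check it in a close crop.

```bash
python3 - <<'E'
from h import *
import pickle
cs=pickle.load(open('c0.pkl','rb'))
def crop(n,u,v,w=80,h=60):
    p=cs[n]['pixels'][v:v+h,u:u+w,::-1]; return cv2.resize(p,(400,300),interpolation=cv2.INTER_CUBIC)
# crops 80x60 px, x5
a=crop('top',125,180);b=crop('top',335,145)
c=crop('side',220,105);d=crop('side',280,200,112,84)
cv2.imwrite('pics/crops.png',np.vstack([np.hstack([a,b]),np.hstack([c,d])]))
E
```

```text
(no output)
```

View pics/crops.png

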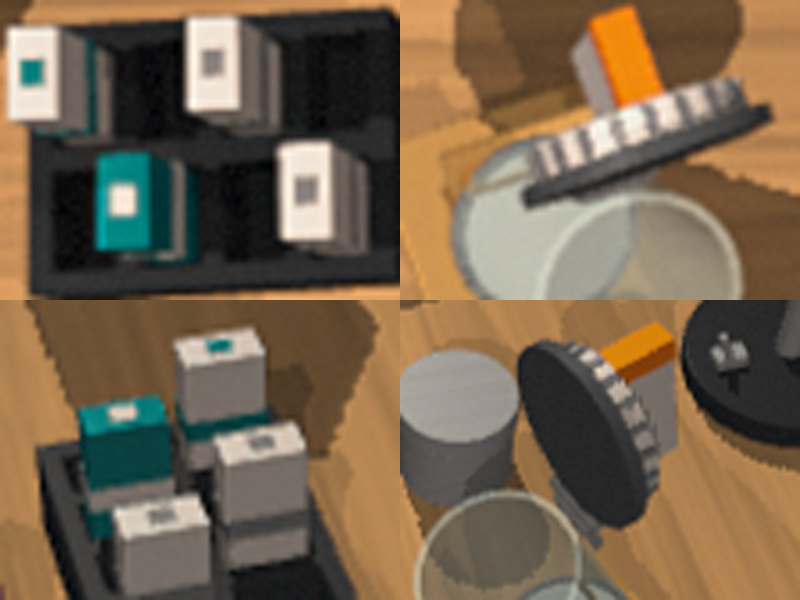

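The crop confirms it: teal body with a white band, top face centred at original pixel (150,220) in the top view. The lid stands up behind the mouth with the bar's orange end upward. Next I fit the scene geometry.

```bash
cat > model.py <<'E'
from h import *
import pickle
from scipy.optimize import least_squares
A=np.linspace(0,2*np.pi,73)
def mouth(p):
    # p: x,y,z,yaw ; yaw of horizontal part of mouth x
    M=R.from_euler('ZY',[p[3],-np.radians(25)]).as_matrix(); return np.array(p[:3]),M
def barpose(p,lid,screw):
    m,M=mouth(p); h=m+M@[.05,0,.002]
    # lid frame: rotates about +y by +lid (lid's -x dir goes up to z)
    L=M@R.from_rotvec([0,lid,0]).as_matrix()
    g=h+L@[-.05,0,.034]
    B=L@R.from_rotvec([0,0,-screw]).as_matrix() # x toward hinge at 0
    return h,L,g,B
def rim(p,r=.042):
    m,M=mouth(p); return m+(np.c_[r*np.cos(A),r*np.sin(A),0*A])@M.T
def ext(uv): return np.r_[uv.min(0),uv.max(0)]
E
cat > fit.py <<'E'
from model import *
cs=pickle.load(open('c0.pkl','rb')); T,S=cs['top'],cs['side']
tb=lambda u,v:np.array([335+u/5,145+v/5]); sd=lambda u,v:np.array([280+u/3.571,200+v/3.571])
def res(q):
    p=q[:4]; h,L,g,B=barpose(p,q[4],q[5])
    et=ext(proj(T,rim(p)));es=ext(proj(S,rim(p)))
    r=[et-[362.8,182.8,403.5,224],es-[283.8,253.4,331.4,303]]
    c=lambda y,z:g+B@[-.035,y,z]
    # top corners: image left/right ordering sorted by u
    o=proj(T,[c(.007,.016),c(-.007,.016),c(-.007,-.016),c(.007,-.016)])
    ob=np.array([tb(190,15),tb(235,5),tb(265,95),tb(220,108)])
    if o[0,0]>o[1,0]: o=o[[1,0,3,2]]
    r.append(((o-ob)).ravel())
    s=proj(S,[c(.007,.016),c(-.007,.016)]); s=s[np.argsort(s[:,0])]
    r.append((s-np.array([sd(255,23),sd(277,45)])).ravel())
    d=h+(np.c_[-.05+.046*np.cos(A),.046*np.sin(A),0*A])@L.T
    e=ext(proj(T,np.vstack([d,d+L[:,2]*.007])))
    r.append(e[[0,2]]-[335+126/5,335+371/5])
    es=ext(proj(S,np.vstack([d,d+L[:,2]*.007])))
    r.append([es[0]-sd(118,0)[0],es[3]-sd(0,228)[1]])
    return np.concatenate(r)
m,e=tri(T,(383.1,203.4),S,(307.4,278.1)); print('mouth tri',m,e)
best=None
for yaw in np.radians([-30,0,30]):
    f=least_squares(res,[*m,yaw,1.95,.25],loss='soft_l1')
    if best is None or f.cost<best.cost: best=f
q=best.x; print(np.round(q,4),best.cost); print(np.round(best.fun,1))
h,L,g,B=barpose(q[:4],q[4],q[5]); print('hinge',h,'bar',g,'outward',L[:,2])
np.save('q.npy',q)
# cartridge
ta=lambda u,v:(125+u/5,180+v/5)
cn=np.array([atz(T,ta(*u),.110) for u in[(98,155),(155,152),(156,250),(97,250)]]);print('cart top',cn.mean(0),np.linalg.norm(np.diff(cn,axis=0),axis=1),cn)
# side check: top face centre
print('side proj',proj(S,cn.mean(0)), 'expect ~',220+122/5,105+113/5)
# organizer bottom-left edge yaw
a=atz(T,ta(32,292),.05);b=atz(T,(297*.7,339*.7),.05);print('org edge',a,b)
# lamp shade: rim triang.
for n in cs:pass
# overlay
im=[]
for n,box in(('top',(330,140)),('side',(270,190))):
    c=cs[n]; I=cv2.resize(c['pixels'][box[1]:box[1]+105,box[0]:box[0]+100,::-1],(400,420),interpolation=cv2.INTER_CUBIC)
    def dr(P,col):
        u=(proj(c,P)-box+.5)*4; cv2.polylines(I,[np.int32(u)],False,col,1)
    dr(rim(q[:4]),(0,0,255)); m_,M=mouth(q[:4]); dr(rim(q[:4])-M[:,2]*.113,(255,0,255))
    dr(h+(np.c_[-.05+.046*np.cos(A),.046*np.sin(A),0*A])@L.T,(0,255,0))
    for z in(.016,-.016): dr(g+np.array([[x,y,z] for x,y in[(-.035,.007),(.035,.007),(.035,-.007),(-.035,-.007),(-.035,.007)]])@B.T,(255,0,0))
    im.append(I)
cv2.imwrite('pics/ov.png',np.hstack(im))
E
python3 fit.py
```

```text
mouth tri [ 0.56786702 -0.20642811  0.14618798] 0.0008000752491088169
[ 0.5672 -0.2065  0.1488  0.3342  1.931   0.0928] 4.477016310901272
[-0.1 -0.1  0.5  0.2 -0.1  0.6  0.2 -1.5  0.4  1.  -0.9  0.  -0.1 -0.7
  1.2 -0.4  0.1  0.6 -0.5 -0.7 -1.8  0.2  0.1  0.5]
hinge [ 0.60917771 -0.19191027  0.17172565] bar [ 0.6376117  -0.18203856  0.22416664] outward [0.94195012 0.32702587 0.076053  ]
cart top [0.54959225 0.26521326 0.11      ] [0.02381964 0.0408036  0.02451243] [[0.5693227  0.27760236 0.11      ]
 [0.57002211 0.25379299 0.11      ]
 [0.52923978 0.25247566 0.11      ]
 [0.52978443 0.27698203 0.11      ]]
side proj [[243.92076037 127.57371469]] expect ~ 244.4 127.6
org edge [0.51747866 0.3259472  0.05      ] [0.51621377 0.15667417 0.05      ]
```

View pics/ov.png

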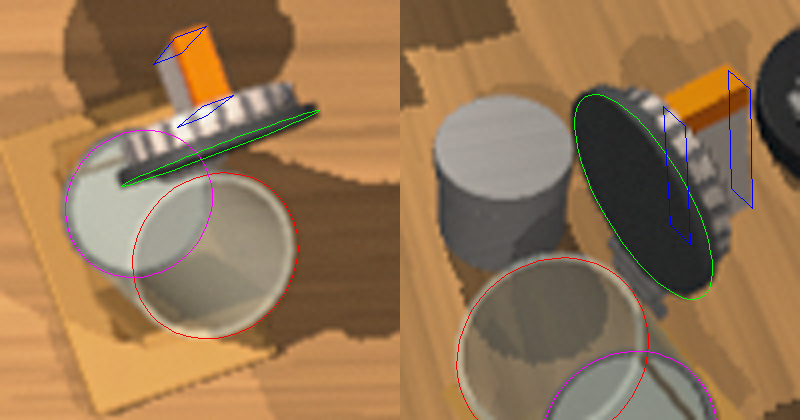

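The overlay fits the jar mouth (red), inner floor (magenta), lid disc (green) and bar (blue) in both views to within about 1–2 px. The mouth height of 0.149 m agrees with the description. Now a target helper.

```bash
cat >> model.py <<'E'
def go(pos,Rt,o=None):
    "print move to target: rotvec (tool, deg), shift in old frame mm, shift in new frame mm"
    o=o or bot.get_obs(); R0=R.from_quat(np.roll(o['tool_rot'],-1)).as_matrix(); d=(np.array(pos)-o['eef_pos'])*1000
    print(' turn',np.round(np.degrees(R.from_matrix(R0.T@Rt).as_rotvec()),1),'shift old',np.round(R0.T@d,1),'shift new',np.round(Rt.T@d,1),'world',np.round(d,1))
def st():
    o=bot.get_obs(); R0=R.from_quat(np.roll(o['tool_rot'],-1)).as_matrix()
    print('t',round(o['t'],2),'q',np.round(o['q'],2),'pos',np.round(o['eef_pos'],4),'F',np.round(o['contact_force'],1),'w',round(o['gripper_width']*85.4,1),'g',round(o['grasp_force'],1)); print('tool x',np.round(R0[:,0],3),'y',np.round(R0[:,1],3),'z',np.round(R0[:,2],3)); return o,R0
q=np.load('q.npy'); P=q[:4]; Mm,MM=mouth(P)
def dn(yaw,z=(0,0,-1)): # tool y at given yaw (deg), z down
    y=np.array([np.cos(np.radians(yaw)),np.sin(np.radians(yaw)),0]); z=np.array(z,float); return np.c_[np.cross(y,z),y,z]
# jar-aligned tool: z=-mouth z, y = +-mouth y
def jt(s=1,az=0):
    z=-MM[:,2]; y=s*MM[:,1]; return np.c_[np.cross(y,z),y,z]@R.from_rotvec([0,0,np.radians(az)]).as_matrix()
E
python3 - <<'E'
from model import *
cs=pickle.load(open('c0.pkl','rb')); T,S=cs['top'],cs['side']
print('lamp',tri(T,(391*.7,186*.7),S,(494*.7,212*.7)), 'tin',atz(T,(408*.7,282*.7),.062),'bottle',atz(T,(466*.7,381*.7),.13),'mug',atz(T,(327*.7,406*.7),.09))
st()
for yaw in(90.5,-89.5): go([.5496,.2652,.2],dn(yaw))
E
```

```text
lamp (array([0.69654158, 0.0034321 , 0.23056309]), np.float64(0.002782061478055492)) tin [ 0.59881412 -0.01579091  0.062     ] bottle [ 0.44757258 -0.09198421  0.13      ] mug [0.41577159 0.10539393 0.09      ]
t 0.1 q [-1.22  0.48  0.02  1.56 -0.01  1.11 -0.08] pos [0.2963 0.6059 0.2304] F [ 1.1 -0.4 -0.4] w 85.3 g 0.0
tool x [-0.898  0.439 -0.   ] y [ 0.439  0.898 -0.002] z [-0.001 -0.002 -1.   ]
 turn [ -0.1  -0.  -26.6] shift old [-377.2 -194.7   30.8] shift new [-250.3 -342.9   30.4] world [ 253.3 -340.7  -30.4]
 turn [-0.000e+00  1.000e-01  1.534e+02] shift old [-377.2 -194.7   30.8] shift new [250.3 342.9  30.4] world [ 253.3 -340.7  -30.4]
```

Call:
jog_arm --rows '[{"fingers":46,"az":-8.5},{"az":-8.5},{"az":-8.5},{"az":-1.1,"y":-48},{"y":-48},{"y":-48},{"y":-48},{"y":-48}]'

```text
invalid input
```

Call:
jog_arm --rows '[{"x":-40,"y":-48},{"x":-48,"y":-40},{"x":-48,"y":-10},{"x":-48},{"x":-40},{"x":-20},{},{}]'

```text
invalid input
```

```bash
python3 - <<'E'
from model import *
st(); go([.5496,.2652,.067],dn(90.5))
E
```

```text
t 0.1 q [-1.22  0.48  0.02  1.56 -0.01  1.11 -0.08] pos [0.2963 0.6059 0.2304] F [ 1.1 -0.4 -0.4] w 85.3 g 0.0
tool x [-0.898  0.439 -0.   ] y [ 0.439  0.898 -0.002] z [-0.001 -0.002 -1.   ]
 turn [ -0.1  -0.  -26.6] shift old [-377.2 -194.5  163.8] shift new [-250.3 -342.9  163.4] world [ 253.3 -340.7 -163.4]
```

Call:
jog_arm --rows '[{"fingers":46,"x":0,"y":0,"z":0,"ax":0,"ay":0,"az":-8.5},{"fingers":46,"x":0,"y":0,"z":0,"ax":0,"ay":0,"az":-8.5},{"fingers":46,"x":0,"y":0,"z":0,"ax":0,"ay":0,"az":-8.5},{"fingers":46,"x":0,"y":-48,"z":0,"ax":0,"ay":0,"az":-1.1},{"fingers":46,"x":0,"y":-48,"z":0,"ax":0,"ay":0,"az":0},{"fingers":46,"x":0,"y":-48,"z":0,"ax":0,"ay":0,"az":0},{"fingers":46,"x":0,"y":-48,"z":0,"ax":0,"ay":0,"az":0},{"fingers":46,"x":0,"y":-48,"z":0,"ax":0,"ay":0,"az":0}]'

```text
t: 0.9
eef_pos: [0.2976, 0.3641, 0.2309]
tool_rot: [-0.0, -0.005, 1.0, -0.0]
contact_force: [0.7, 0.4, 0.7]
gripper_width: 0.534
grasp_force: 0.0
```

Call:
jog_arm --rows '[{"fingers":46,"x":-40,"y":-25,"z":0,"ax":0,"ay":0,"az":0},{"fingers":46,"x":-42,"y":-25,"z":0,"ax":0,"ay":0,"az":0},{"fingers":46,"x":-42,"y":-25,"z":0,"ax":0,"ay":0,"az":0},{"fingers":46,"x":-42,"y":-22,"z":0,"ax":0,"ay":0,"az":0},{"fingers":46,"x":-42,"y":0,"z":0,"ax":0,"ay":0,"az":0},{"fingers":46,"x":-42,"y":0,"z":0,"ax":0,"ay":0,"az":0},{"fingers":46,"x":0,"y":0,"z":25,"ax":0,"ay":0,"az":0},{"fingers":46,"x":0,"y":0,"z":25,"ax":0,"ay":0,"az":0}]'

```text
t: 1.7
eef_pos: [0.5504, 0.2713, 0.1806]
tool_rot: [0.001, -0.004, 1.0, 0.0]
contact_force: [-0.2, -0.0, -0.6]
gripper_width: 0.538
grasp_force: 0.0
```

```bash
python3 - <<'E'
from model import *
st(); go([.5496,.2652,.069],dn(90.5))
a=snap('top');b=snap('side')
f=lambda c,u,v:cv2.resize(c['pixels'][v:v+120,u:u+80,::-1],(400,600),interpolation=cv2.INTER_CUBIC)
cv2.imwrite('pics/near.png',np.hstack([f(a,110,150),f(b,210,70)]))
E
```

```text
t 1.7 q [-0.64  0.43  0.11  1.77 -0.06  0.95  1.07] pos [0.5504 0.2713 0.1806] F [-0.2 -0.  -0.6] w 45.9 g 0.0
tool x [-1.    -0.008 -0.001] y [-0.008  1.     0.   ] z [ 0.001  0.    -1.   ]
 turn [ 0.   0.1 -0.1] shift old [  0.9  -6.1 111.6] shift new [  0.8  -6.1 111.6] world [  -0.8   -6.1 -111.6]
```

View pics/near.png

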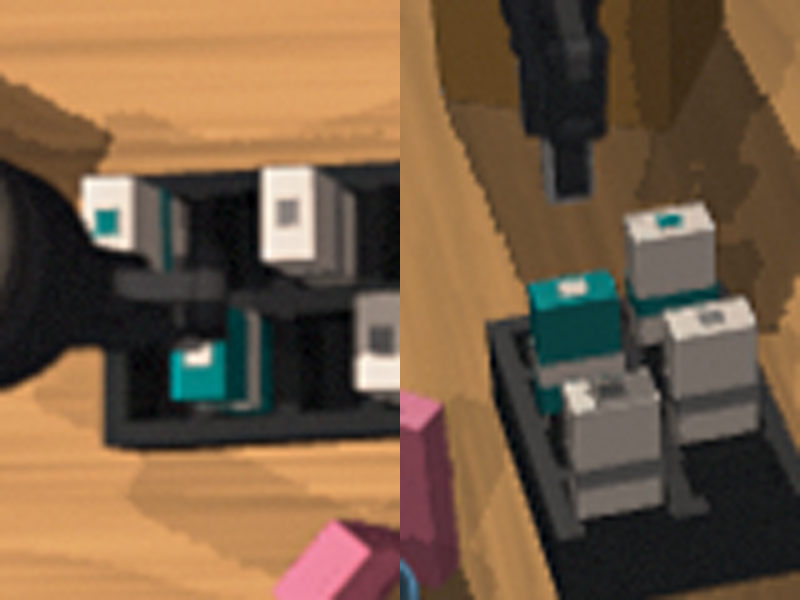

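The near view shows the fingers above the teal cartridge (side view fingertip at about (244,108)), with both neighbouring pockets empty. Descending to grasp.

Call:
jog_arm --rows '[{"fingers":46,"x":1,"y":-6,"z":10,"ax":0,"ay":0,"az":0},{"fingers":46,"x":0,"y":0,"z":25,"ax":0,"ay":0,"az":0},{"fingers":46,"x":0,"y":0,"z":25,"ax":0,"ay":0,"az":0},{"fingers":46,"x":0,"y":0,"z":25,"ax":0,"ay":0,"az":0},{"fingers":46,"x":0,"y":0,"z":17,"ax":0,"ay":0,"az":0},{"fingers":46,"x":0,"y":0,"z":10,"ax":0,"ay":0,"az":0},{"fingers":46,"x":0,"y":0,"z":0,"ax":0,"ay":0,"az":0},{"fingers":15,"x":0,"y":0,"z":0,"ax":0,"ay":0,"az":0}]' --force 40

```text
t: 2.6
eef_pos: [0.5485, 0.266, 0.0704]
tool_rot: [0.001, -0.005, 1.0, 0.0]
contact_force: [-0.5, -0.1, -0.2]
gripper_width: 0.385
grasp_force: 0.0
```

Call:
jog_arm --rows '[{"fingers":15,"x":0,"y":0,"z":0,"ax":0,"ay":0,"az":0},{"fingers":15,"x":0,"y":0,"z":0,"ax":0,"ay":0,"az":0},{"fingers":15,"x":0,"y":0,"z":0,"ax":0,"ay":0,"az":0},{"fingers":15,"x":0,"y":0,"z":0,"ax":0,"ay":0,"az":0},{"fingers":15,"x":0,"y":0,"z":-10,"ax":0,"ay":0,"az":0},{"fingers":15,"x":0,"y":0,"z":-20,"ax":0,"ay":0,"az":0},{"fingers":15,"x":0,"y":0,"z":-25,"ax":0,"ay":0,"az":0},{"fingers":15,"x":0,"y":0,"z":-25,"ax":0,"ay":0,"az":0}]' --force 40

```text
t: 3.4
eef_pos: [0.5474, 0.2653, 0.1503]
tool_rot: [-0.0, -0.005, 1.0, -0.0]
contact_force: [-0.1, 0.9, -0.9]
gripper_width: 0.251
grasp_force: 41.8
```

Call:
jog_arm --rows '[{"fingers":15,"x":0,"y":0,"z":-35,"ax":0,"ay":0,"az":0},{"fingers":15,"x":0,"y":0,"z":-40,"ax":0,"ay":0,"az":0},{"fingers":15,"x":0,"y":0,"z":-40,"ax":0,"ay":0,"az":0},{"fingers":15,"x":10,"y":-40,"z":-15,"ax":0,"ay":0,"az":0},{"fingers":15,"x":10,"y":-45,"z":0,"ax":0,"ay":0,"az":0},{"fingers":15,"x":10,"y":-45,"z":0,"ax":0,"ay":0,"az":0},{"fingers":15,"x":10,"y":-45,"z":0,"ax":0,"ay":0,"az":0},{"fingers":15,"x":10,"y":-45,"z":0,"ax":0,"ay":0,"az":0}]'

```text
t: 4.2
eef_pos: [0.4988, 0.0432, 0.2798]
tool_rot: [-0.0, -0.005, 1.0, 0.0]
contact_force: [0.6, 0.6, -0.3]
gripper_width: 0.254
grasp_force: 41.8
```

```bash
python3 - <<'E'
from model import *
o,R0=st(); 
pre=Mm+MM@[-.006,0,.105]; print(Mm,pre,jt(1))
go(pre,jt(1)); go(pre,jt(-1))
go(pre,R0)
E
```

```text
t 4.2 q [-0.41  0.14  0.22  1.92 -0.03  1.09  1.41] pos [0.4988 0.0432 0.2798] F [ 0.6  0.6 -0.3] w 21.7 g 41.8
tool x [-1.    -0.009  0.   ] y [-0.009  1.     0.   ] z [-0.  0. -1.]
[ 0.56716737 -0.2064954   0.14878212] [ 0.52010994 -0.22283278  0.24140872] [[-0.8561764  -0.32797576  0.39924161]
 [-0.29724699  0.94468614  0.13860855]
 [-0.42261826  0.         -0.90630779]]
 turn [ -4.1 -24.8 -18.3] shift old [ -18.9 -266.2   38.3] shift new [  77.  -258.3    6.4] world [  21.3 -266.   -38.4]
 turn [-35.    5.7 157.9] shift old [ -18.9 -266.2   38.3] shift new [-77.  258.3   6.4] world [  21.3 -266.   -38.4]
 turn [0. 0. 0.] shift old [ -18.9 -266.2   38.3] shift new [ -18.9 -266.2   38.3] world [  21.3 -266.   -38.4]
```

Call:
jog_arm --rows '[{"fingers":15,"x":0,"y":0,"z":0,"ax":-1.02,"ay":-6.2,"az":-4.58},{"fingers":15,"x":0,"y":0,"z":0,"ax":-1.02,"ay":-6.2,"az":-4.58},{"fingers":15,"x":0,"y":0,"z":0,"ax":-1.02,"ay":-6.2,"az":-4.58},{"fingers":15,"x":0,"y":0,"z":0,"ax":-1.02,"ay":-6.2,"az":-4.58},{"fingers":15,"x":13,"y":-40,"z":0,"ax":0,"ay":0,"az":0},{"fingers":15,"x":13,"y":-43,"z":0,"ax":0,"ay":0,"az":0},{"fingers":15,"x":13,"y":-43,"z":0,"ax":0,"ay":0,"az":0},{"fingers":15,"x":13,"y":-43,"z":0,"ax":0,"ay":0,"az":0}]'

```text
t: 5.0
eef_pos: [0.5102, -0.1313, 0.2578]
tool_rot: [0.214, -0.163, 0.962, 0.037]
contact_force: [1.3, -0.3, -1.1]
gripper_width: 0.253
grasp_force: 41.7
```

Call:
jog_arm --rows '[{"fingers":15,"x":13,"y":-43,"z":0,"ax":0,"ay":0,"az":0},{"fingers":15,"x":12,"y":-43,"z":0,"ax":0,"ay":0,"az":0},{"fingers":15,"x":0,"y":0,"z":0,"ax":0,"ay":0,"az":0},{"fingers":15,"x":0,"y":0,"z":0,"ax":0,"ay":0,"az":0},{"fingers":15,"x":0,"y":0,"z":0,"ax":0,"ay":0,"az":0},{"fingers":15,"x":0,"y":0,"z":0,"ax":0,"ay":0,"az":0},{"fingers":15,"x":0,"y":0,"z":0,"ax":0,"ay":0,"az":0},{"fingers":15,"x":0,"y":0,"z":0,"ax":0,"ay":0,"az":0}]'

```text
t: 5.8
eef_pos: [0.5178, -0.2175, 0.2469]
tool_rot: [0.214, -0.163, 0.962, 0.036]
contact_force: [-0.6, -0.7, -0.7]
gripper_width: 0.252
grasp_force: 41.7
```

```bash
python3 - <<'E'
from model import *
o,R0=st(); 
go(Mm+MM@[-.006,0,.105],jt(1)); go(Mm+MM@[-.006,0,.004],jt(1))
a=snap('top');b=snap('side')
f=lambda c,u,v:cv2.resize(c['pixels'][v:v+120,u:u+100,::-1],(400,480),interpolation=cv2.INTER_CUBIC)
cv2.imwrite('pics/pre.png',np.hstack([f(a,320,120),f(b,260,180)]))
E
```

```text
t 5.8 q [-0.09  0.16  0.63  2.08 -0.65  0.74  2.87] pos [ 0.5178 -0.2175  0.2469] F [-0.6 -0.7 -0.7] w 21.6 g 41.7
tool x [-0.855 -0.298 -0.424] y [-0.33   0.944  0.   ] z [ 0.4    0.14  -0.906]
 turn [0.1 0.1 0.1] shift old [ 2.  -5.7  5.2] shift new [ 2.  -5.7  5.2] world [ 2.3 -5.3 -5.5]
 turn [0.1 0.1 0.1] shift old [  2.1  -5.9 106.2] shift new [  2.   -5.7 106.2] world [ 42.6   8.7 -97.1]
```

View pics/pre.png

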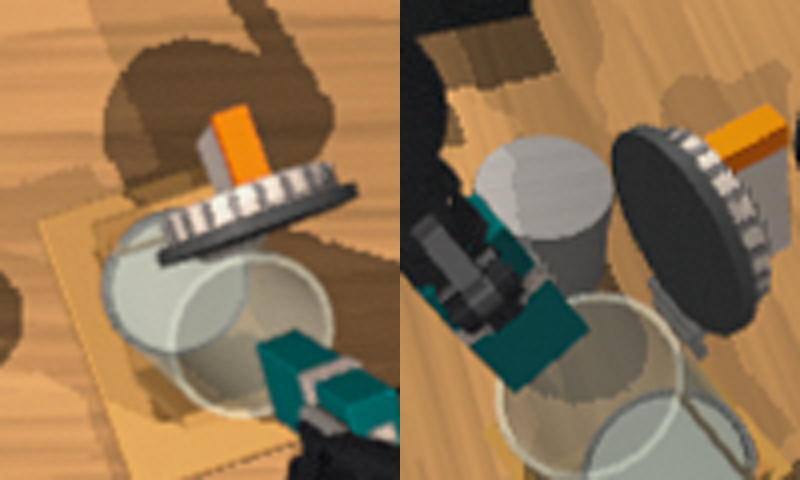

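The pre-insert view shows the teal cartridge parallel to the jar axis, its lower end by the mouth and clear of lid and rim. I correct y by about -6 mm and insert.

Call:
jog_arm --rows '[{"fingers":15,"x":2,"y":-6,"z":0,"ax":0,"ay":0,"az":0},{"fingers":15,"x":0,"y":0,"z":15,"ax":0,"ay":0,"az":0},{"fingers":15,"x":0,"y":0,"z":18,"ax":0,"ay":0,"az":0},{"fingers":15,"x":0,"y":0,"z":18,"ax":0,"ay":0,"az":0},{"fingers":15,"x":0,"y":0,"z":18,"ax":0,"ay":0,"az":0},{"fingers":15,"x":0,"y":0,"z":18,"ax":0,"ay":0,"az":0},{"fingers":15,"x":0,"y":0,"z":0,"ax":0,"ay":0,"az":0},{"fingers":15,"x":0,"y":0,"z":0,"ax":0,"ay":0,"az":0}]'

```text
t: 6.7
eef_pos: [0.5523, -0.2135, 0.1669]
tool_rot: [0.213, -0.162, 0.963, 0.036]
contact_force: [0.5, 0.4, 0.1]
gripper_width: 0.252
grasp_force: 41.7
```

```bash
python3 - <<'E'
from model import *
o,R0=st(); 
go(Mm+MM@[-.006,0,.004],jt(1))
a=snap('top');b=snap('side')
f=lambda c,u,v:cv2.resize(c['pixels'][v:v+120,u:u+100,::-1],(400,480),interpolation=cv2.INTER_CUBIC)
cv2.imwrite('pics/ins.png',np.hstack([f(a,320,120),f(b,260,180)]))
E
```

```text
t 6.7 q [ 0.22  0.31  0.24  2.08 -0.75  0.56  2.95] pos [ 0.5523 -0.2135  0.1669] F [0.5 0.4 0.1] w 21.5 g 41.7
tool x [-0.857 -0.296 -0.423] y [-0.327  0.945  0.001] z [ 0.399  0.139 -0.906]
 turn [ 0.  -0.  -0.1] shift old [-1.1  1.8 19.3] shift new [-1.1  1.8 19.3] world [  8.1   4.7 -17. ]
```

View pics/ins.png

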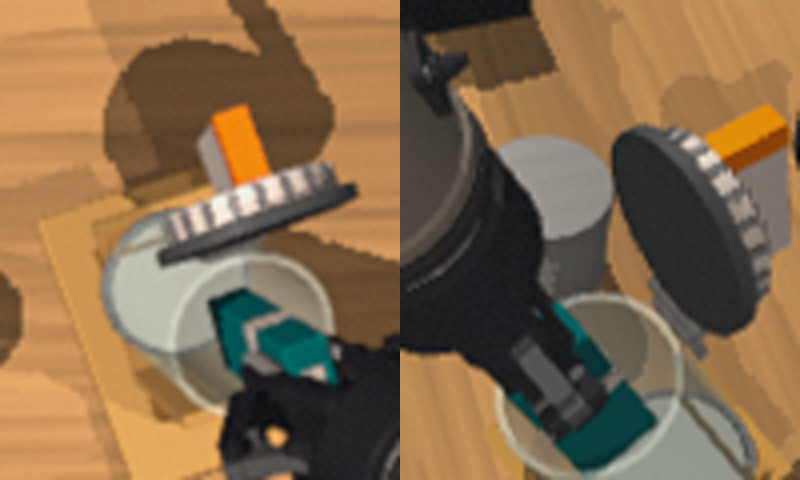

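The cartridge is inside the mouth with no contact force. Joint 7 is close to its range limit, so I turn the tool slightly back (+az) before going deeper and releasing.

Call:
jog_arm --rows '[{"fingers":15,"x":0,"y":0,"z":0,"ax":0,"ay":0,"az":7},{"fingers":15,"x":0,"y":0,"z":0,"ax":0,"ay":0,"az":7},{"fingers":15,"x":0,"y":2,"z":10,"ax":0,"ay":0,"az":0},{"fingers":15,"x":0,"y":0,"z":10,"ax":0,"ay":0,"az":0},{"fingers":15,"x":0,"y":0,"z":0,"ax":0,"ay":0,"az":0},{"fingers":40,"x":0,"y":0,"z":0,"ax":0,"ay":0,"az":0},{"fingers":40,"x":0,"y":0,"z":0,"ax":0,"ay":0,"az":0},{"fingers":40,"x":0,"y":0,"z":0,"ax":0,"ay":0,"az":0}]'

```text
t: 7.6
eef_pos: [0.5606, -0.2082, 0.1494]
tool_rot: [0.208, -0.044, 0.975, 0.062]
contact_force: [-0.1, 0.5, -1.2]
gripper_width: 0.468
grasp_force: 0.0
```

Call:
jog_arm --rows '[{"fingers":40,"x":0,"y":0,"z":0,"ax":0,"ay":0,"az":0},{"fingers":40,"x":0,"y":0,"z":-20,"ax":0,"ay":0,"az":0},{"fingers":40,"x":0,"y":0,"z":-35,"ax":0,"ay":0,"az":0},{"fingers":40,"x":0,"y":0,"z":-45,"ax":0,"ay":0,"az":0},{"fingers":40,"x":0,"y":0,"z":-45,"ax":0,"ay":0,"az":0},{"fingers":40,"x":0,"y":0,"z":0,"ax":0,"ay":0,"az":0},{"fingers":40,"x":0,"y":0,"z":0,"ax":0,"ay":0,"az":0},{"fingers":40,"x":0,"y":0,"z":0,"ax":0,"ay":0,"az":0}]'

```text
t: 8.4
eef_pos: [0.5023, -0.2273, 0.2794]
tool_rot: [0.207, -0.044, 0.975, 0.062]
contact_force: [-0.0, 0.2, -0.6]
gripper_width: 0.466
grasp_force: 0.0
```

```bash
python3 - <<'E'
from model import *
o,R0=st(); 
a=snap('top');b=snap('side')
f=lambda c,u,v:cv2.resize(c['pixels'][v:v+120,u:u+100,::-1],(400,480),interpolation=cv2.INTER_CUBIC)
cv2.imwrite('pics/rel.png',np.hstack([f(a,320,120),f(b,260,180)]))
h,L,g,B=barpose(P,q[4],q[5])
# lid path: fingertip contact target for lid angles
for lid in (q[4],1.6,1.2,.8,.4,0):
    h,L,g,B=barpose(P,lid,q[5]); print(round(lid,2),'face',np.round(g+L[:,2]*.016,3),'n',np.round(L[:,2],2))
E
```

```text
t 8.4 q [ 0.12  0.09  0.4   2.05 -0.53  0.78  2.52] pos [ 0.5023 -0.2273  0.2794] F [-0.   0.2 -0.6] w 39.8 g 0.0
tool x [-0.91  -0.06  -0.409] y [-0.112  0.988  0.104] z [ 0.398  0.14  -0.907]
1.93 face [ 0.653 -0.177  0.225] n [0.94 0.33 0.08]
1.6 face [ 0.634 -0.183  0.237] n [0.87 0.3  0.4 ]
1.2 face [ 0.608 -0.192  0.242] n [0.65 0.23 0.72]
0.8 face [ 0.582 -0.201  0.236] n [0.34 0.12 0.93]
0.4 face [ 0.56  -0.209  0.22 ] n [-0.03 -0.01  1.  ]
0 face [ 0.546 -0.214  0.196] n [-0.4  -0.14  0.91]
```

View pics/rel.png

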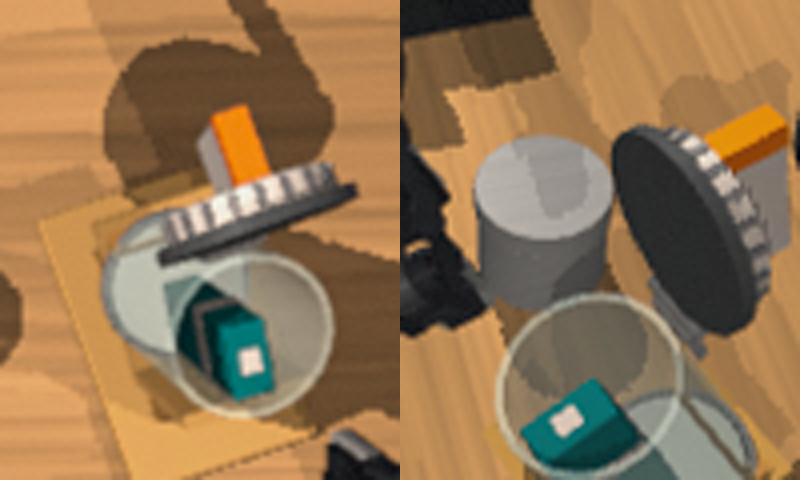

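The cartridge is right down in the jar, with its white label at (250,360) in the top crop well inside the mouth. The lid has not moved. Next I go over the lid, fingers shut, and come down behind the bar.

```bash
python3 - <<'E'
from model import *
go([.5023,-.2273,.37],dn(98)); go([.678,-.168,.37],dn(98)); go([.678,-.168,.21],dn(98))
E
```

```text
turn [ 5.5 24.3 -2.8] shift old [-37.2   9.4 -82.7] shift new [ -0.   -0.1 -91.1] world [ 0.  -0.1 91.1]
 turn [ 5.5 24.3 -2.8] shift old [-200.9   48.3   -4.6] shift new [-182.3   34.2  -91.1] world [175.7  59.2  91.1]
 turn [ 5.5 24.3 -2.8] shift old [-135.6   31.7  140.5] shift new [-182.3   34.2   68.9] world [175.7  59.2 -68.9]
```

Call:
jog_arm --rows '[{"fingers":0,"x":-10,"y":2,"z":-22,"ax":0,"ay":0,"az":0},{"fingers":0,"x":-10,"y":2,"z":-30,"ax":0,"ay":0,"az":0},{"fingers":0,"x":-17,"y":5,"z":-30,"ax":0,"ay":0,"az":0},{"fingers":0,"x":0,"y":0,"z":0,"ax":1.83,"ay":8.1,"az":-0.93},{"fingers":0,"x":0,"y":0,"z":0,"ax":1.83,"ay":8.1,"az":-0.93},{"fingers":0,"x":0,"y":0,"z":0,"ax":1.83,"ay":8.1,"az":-0.93},{"fingers":0,"x":0,"y":0,"z":0,"ax":0,"ay":0,"az":0},{"fingers":0,"x":0,"y":0,"z":0,"ax":0,"ay":0,"az":0}]'

```text
t: 9.3
eef_pos: [0.5031, -0.2274, 0.369]
tool_rot: [-0.0, -0.071, 0.998, 0.0]
contact_force: [-0.2, -0.2, 0.0]
gripper_width: -0.001
grasp_force: 0.0
```

```bash
python3 - <<'E'
from model import *
st();go([.678,-.168,.37],dn(98)); go([.678,-.168,.21],dn(98))
E
```

```text
t 9.3 q [ 0.01  0.17  0.36  1.68 -0.06  1.3   2.09] pos [ 0.5031 -0.2274  0.369 ] F [-0.2 -0.2  0. ] w -0.1 g 0.0
tool x [-0.99  -0.141 -0.   ] y [-0.141  0.99   0.001] z [-0.     0.001 -1.   ]
 turn [0.  0.  0.1] shift old [-181.5   34.2   -0.9] shift new [-181.5   34.5   -1. ] world [174.9  59.4   1. ]
 turn [0.  0.  0.1] shift old [-181.5   34.1  159.1] shift new [-181.5   34.5  159. ] world [ 174.9   59.4 -159. ]
```

Call:
jog_arm --rows '[{"fingers":0,"x":-30,"y":6,"z":0,"ax":0,"ay":0,"az":0},{"fingers":0,"x":-40,"y":7,"z":0,"ax":0,"ay":0,"az":0},{"fingers":0,"x":-40,"y":7,"z":0,"ax":0,"ay":0,"az":0},{"fingers":0,"x":-40,"y":7,"z":0,"ax":0,"ay":0,"az":0},{"fingers":0,"x":-32,"y":7,"z":0,"ax":0,"ay":0,"az":0},{"fingers":0,"x":0,"y":0,"z":0,"ax":0,"ay":0,"az":0},{"fingers":0,"x":0,"y":0,"z":0,"ax":0,"ay":0,"az":0},{"fingers":0,"x":0,"y":0,"z":20,"ax":0,"ay":0,"az":0}]'

```text
t: 10.1
eef_pos: [0.6778, -0.172, 0.3541]
tool_rot: [0.004, -0.068, 0.998, -0.001]
contact_force: [0.4, -1.1, 0.9]
gripper_width: 0.003
grasp_force: 0.0
```

Call:
jog_arm --rows '[{"fingers":0,"x":0,"y":0,"z":25,"ax":0,"ay":0,"az":0},{"fingers":0,"x":0,"y":0,"z":25,"ax":0,"ay":0,"az":0},{"fingers":0,"x":0,"y":0,"z":25,"ax":0,"ay":0,"az":0},{"fingers":0,"x":0,"y":0,"z":25,"ax":0,"ay":0,"az":0},{"fingers":0,"x":0,"y":0,"z":20,"ax":0,"ay":0,"az":0},{"fingers":0,"x":0,"y":0,"z":10,"ax":0,"ay":0,"az":0},{"fingers":0,"x":0,"y":0,"z":5,"ax":0,"ay":0,"az":0},{"fingers":0,"x":0,"y":0,"z":0,"ax":0,"ay":0,"az":0}]'

```text
t: 10.9
eef_pos: [0.6778, -0.1702, 0.2166]
tool_rot: [0.001, -0.069, 0.998, -0.0]
contact_force: [0.4, -0.4, 0.3]
gripper_width: 0.0
grasp_force: 0.0
```

```bash
python3 - <<'E'
from model import *
o,R0=st()
hh=np.array([np.cos(P[3]),np.sin(P[3]),0])
p=o['eef_pos']
for lid in (1.8,1.6,1.4,1.2,1.0,.8,.6,.4):
    h,L,g,B=barpose(P,lid,q[5]); t=g+L[:,2]*.016+.011*hh+[0,0,-.015 if lid>1.5 else -.005 if lid>1.2 else 0]
    print(lid,np.round(t,3),'step tool',np.round(R0.T@(t-p)*1000,1)); p=t
E
```

```text
t 10.9 q [-0.04  0.54  0.29  1.52 -0.17  1.1   2.  ] pos [ 0.6778 -0.1702  0.2166] F [ 0.4 -0.4  0.3] w 0.0 g 0.0
tool x [-0.99  -0.138 -0.002] y [-0.138  0.99  -0.001] z [ 0.002 -0.    -1.   ]
1.8 [ 0.656 -0.176  0.216] step tool [22.3 -2.4  0.6]
1.6 [ 0.644 -0.18   0.222] step tool [12.3 -2.4 -6.5]
1.4 [ 0.631 -0.184  0.236] step tool [ 13.3  -2.7 -13.9]
1.2 [ 0.618 -0.189  0.242] step tool [13.8 -2.7 -6.1]
1.0 [ 0.605 -0.193  0.241] step tool [13.7 -2.7  1.7]
0.8 [ 0.592 -0.198  0.236] step tool [13.1 -2.6  4.4]
0.6 [ 0.581 -0.202  0.229] step tool [12.  -2.4  7. ]
0.4 [ 0.571 -0.205  0.22 ] step tool [10.4 -2.1  9.3]
```

Call:
jog_arm --rows '[{"fingers":0,"x":8,"y":-1,"z":0,"ax":0,"ay":0,"az":0},{"fingers":0,"x":8,"y":-1,"z":0,"ax":0,"ay":0,"az":0},{"fingers":0,"x":7,"y":-1,"z":0,"ax":0,"ay":0,"az":0},{"fingers":0,"x":6,"y":-1,"z":-3,"ax":0,"ay":0,"az":0},{"fingers":0,"x":6,"y":-1,"z":-3,"ax":0,"ay":0,"az":0},{"fingers":0,"x":7,"y":-1,"z":-7,"ax":0,"ay":0,"az":0},{"fingers":0,"x":7,"y":-1,"z":-7,"ax":0,"ay":0,"az":0},{"fingers":0,"x":0,"y":-1,"z":0,"ax":0,"ay":0,"az":0}]'

```text
t: 11.7
eef_pos: [0.6301, -0.185, 0.2378]
tool_rot: [0.002, -0.069, 0.998, -0.0]
contact_force: [1.9, 0.2, 3.9]
gripper_width: -0.0
grasp_force: 1.6
```

Call:
jog_arm --rows '[{"fingers":0,"x":7,"y":-1,"z":-3,"ax":0,"ay":0,"az":0},{"fingers":0,"x":7,"y":-1,"z":-3,"ax":0,"ay":0,"az":0},{"fingers":0,"x":7,"y":-1,"z":1,"ax":0,"ay":0,"az":0},{"fingers":0,"x":7,"y":-1,"z":1,"ax":0,"ay":0,"az":0},{"fingers":0,"x":6,"y":-1,"z":2,"ax":0,"ay":0,"az":0},{"fingers":0,"x":7,"y":-2,"z":2,"ax":0,"ay":0,"az":0},{"fingers":0,"x":0,"y":0,"z":0,"ax":0,"ay":0,"az":0},{"fingers":0,"x":0,"y":0,"z":0,"ax":0,"ay":0,"az":0}]'

```text
t: 12.5
eef_pos: [0.5908, -0.1967, 0.2354]
tool_rot: [0.001, -0.07, 0.998, 0.0]
contact_force: [0.6, 0.2, 0.5]
gripper_width: -0.001
grasp_force: 0.0
```

```bash
python3 - <<'E'
from model import *
o,R0=st()
c=snap('side');t=snap('top'); pickle.dump((t,c),open('c1.pkl','wb'))
# orange pixels centroid in both
hh=np.array([np.cos(P[3]),np.sin(P[3]),0])
for n,c in(('top',t),('side',c)):
    I=cv2.cvtColor(c['pixels'],cv2.COLOR_RGB2HSV); m=(I[...,0]>8)&(I[...,0]<17)&(I[...,1]>225)&(I[...,2]>90)
    N,l,s,ce=cv2.connectedComponentsWithStats(m.astype(np.uint8)); i=[(s[k,4],np.round(ce[k],1).tolist(),s[k,:4].tolist()) for k in range(1,N) if s[k,4]>12]; print(n,i)
    for lid in(1.2,1.,.8,.6,.4,0):
        h,L,g,B=barpose(P,lid,q[5]); print(lid,np.round(proj(c,g+B@[-.035,0,.0]),1),end=' ')
    print()
E
```

```text
t 12.5 q [-0.01  0.4   0.31  1.7  -0.14  1.07  2.05] pos [ 0.5908 -0.1967  0.2354] F [0.6 0.2 0.5] w -0.1 g 0.0
tool x [-0.99  -0.139 -0.001] y [-0.139  0.99  -0.   ] z [ 0.001  0.    -1.   ]
top [(np.int32(94), [395.5, 209.5], [391, 204, 10, 12]), (np.int32(79), [318.5, 268.3], [314, 258, 13, 20])]
1.2 [[394.8 191.5]] 1.0 [[397.  200.9]] 0.8 [[398.1 209.2]] 0.6 [[398.3 216.1]] 0.4 [[397.6 221.2]] 0 [[393.6 225.8]] 
side [(np.int32(202), [294.7, 249.9], [288, 240, 14, 21]), (np.int32(24), [217.8, 261.2], [215, 257, 7, 10])]
1.2 [[312.3 232.7]] 1.0 [[303.6 240.8]] 0.8 [[296.1 249.6]] 0.6 [[290.  258.5]] 0.4 [[285.7 267.1]] 0 [[282.8 282.1]]
```

Orange end at top (395,209) and side (295,250) puts the lid at about 0.8 rad, as predicted. I continue the arc, tilting with the lid for the last 25°.

Call:
jog_arm --rows '[{"fingers":0,"x":5,"y":-1,"z":1,"ax":0,"ay":0,"az":0},{"fingers":0,"x":5,"y":-1,"z":2,"ax":0,"ay":0,"az":0},{"fingers":0,"x":5,"y":-1,"z":2,"ax":0,"ay":0,"az":0},{"fingers":0,"x":5,"y":-1,"z":3,"ax":0,"ay":0,"az":0},{"fingers":0,"x":5,"y":-1,"z":3,"ax":0,"ay":0,"az":0},{"fingers":0,"x":5,"y":-1,"z":3,"ax":0,"ay":0,"az":0},{"fingers":0,"x":0,"y":0,"z":0,"ax":0,"ay":0,"az":0},{"fingers":0,"x":5,"y":-1,"z":5,"ax":-1.2,"ay":-6.1,"az":0}]'

```text
t: 13.4
eef_pos: [0.5603, -0.2072, 0.2176]
tool_rot: [0.055, -0.072, 0.996, 0.014]
contact_force: [0.2, 0.4, -0.3]
gripper_width: -0.004
grasp_force: 0.2
```

Call:
jog_arm --rows '[{"fingers":0,"x":5,"y":-1,"z":5,"ax":-1.2,"ay":-6.1,"az":0},{"fingers":0,"x":5,"y":-1,"z":5,"ax":-1.2,"ay":-6.1,"az":0},{"fingers":0,"x":5,"y":-1,"z":5,"ax":-1.2,"ay":-6.1,"az":0},{"fingers":0,"x":0,"y":0,"z":0,"ax":0,"ay":0,"az":0},{"fingers":0,"x":0,"y":0,"z":0,"ax":0,"ay":0,"az":0},{"fingers":0,"x":0,"y":0,"z":0,"ax":0,"ay":0,"az":0},{"fingers":0,"x":0,"y":0,"z":0,"ax":0,"ay":0,"az":0},{"fingers":0,"x":0,"y":0,"z":0,"ax":0,"ay":0,"az":0}]'

```text
t: 14.2
eef_pos: [0.5465, -0.2132, 0.1995]
tool_rot: [0.208, -0.069, 0.974, 0.055]
contact_force: [-9.6, -4.5, 7.2]
gripper_width: -0.001
grasp_force: 5.4
```

```bash
cat > see.py <<'E'
from model import *
def orange():
    for n in('top','side'):
        c=snap(n); I=cv2.cvtColor(c['pixels'],cv2.COLOR_RGB2HSV); m=(I[...,0]>8)&(I[...,0]<17)&(I[...,1]>225)&(I[...,2]>90)
        N,l,s,ce=cv2.connectedComponentsWithStats(m.astype(np.uint8)); print(n,[(int(s[k,4]),np.round(ce[k],1).tolist()) for k in range(1,N) if s[k,4]>12])
        for lid in(.2,.1,0):
            h,L,g,B=barpose(P,lid,q[5]); print(lid,np.round(proj(c,g+B@[-.035,0,0]),1),end=' ')
        print()
E
python3 - <<'E'
from see import *
o,R0=st(); h,L,g,B=barpose(P,0,0); f=g+L[:,2]*.016
go(f,jt(1,13)); print('mouth-frame tcp',np.round(MM.T@(o['eef_pos']-Mm)*1000,1)); orange()
E
```

```text
t 14.2 q [ 0.3   0.25  0.15  2.06 -0.61  0.6   2.62] pos [ 0.5465 -0.2132  0.1995] F [-9.6 -4.5  7.2] w -0.1 g 5.4
tool x [-0.904 -0.111 -0.412] y [-0.156  0.985  0.079] z [ 0.397  0.136 -0.908]
 turn [-0.1 -0.2  1.9] shift old [ 1.6 -0.8  3.1] shift new [ 1.6 -0.8  3.1] world [-0.1 -0.5 -3.5]
mouth-frame tcp [ 1.7  0.4 55.1]
top [(91, [319.3, 269.1])]
0.2 [[395.9 224.4]] 0.1 [[394.8 225.3]] 0 [[393.6 225.8]] 
side [(25, [217.6, 261.6]), (100, [282.7, 277.3])]
0.2 [[283.3 275.1]] 0.1 [[282.8 278.7]] 0 [[282.8 282.1]]
```

Call:
jog_arm --rows '[{"fingers":0,"x":0,"y":0,"z":1,"ax":0,"ay":0,"az":0},{"fingers":0,"x":0,"y":0,"z":1,"ax":0,"ay":0,"az":0},{"fingers":0,"x":0,"y":0,"z":1,"ax":0,"ay":0,"az":0},{"fingers":0,"x":0,"y":0,"z":0,"ax":0,"ay":0,"az":0},{"fingers":0,"x":0,"y":0,"z":0,"ax":0,"ay":0,"az":0},{"fingers":0,"x":0,"y":0,"z":0,"ax":0,"ay":0,"az":0},{"fingers":0,"x":0,"y":0,"z":0,"ax":0,"ay":0,"az":0},{"fingers":0,"x":0,"y":0,"z":0,"ax":0,"ay":0,"az":0}]'

```text
t: 15.1
eef_pos: [0.5468, -0.2135, 0.1988]
tool_rot: [0.208, -0.068, 0.974, 0.056]
contact_force: [-26.0, -2.3, 27.6]
gripper_width: -0.0
grasp_force: 18.3
```

```bash
python3 - <<'E'
from see import *
o,R0=st(); print('mouth-frame tcp',np.round(MM.T@(o['eef_pos']-Mm)*1000,1),'F mouth',np.round(MM.T@o['contact_force'],1)); orange()
E
```

```text
t 15.1 q [ 0.3   0.25  0.15  2.06 -0.62  0.6   2.62] pos [ 0.5468 -0.2135  0.1988] F [-26.   -2.3  27.6] w -0.0 g 18.3
tool x [-0.904 -0.11  -0.413] y [-0.156  0.985  0.08 ] z [ 0.398  0.137 -0.907]
mouth-frame tcp [ 1.7  0.1 54.4] F mouth [-11.3   6.3  35.7]
top [(97, [319.7, 268.5])]
0.2 [[395.9 224.4]] 0.1 [[394.8 225.3]] 0 [[393.6 225.8]] 
side [(29, [217.7, 261.8]), (99, [282.4, 277.2])]
0.2 [[283.3 275.1]] 0.1 [[282.8 278.7]] 0 [[282.8 282.1]]
```

Call:
jog_arm --rows '[{"fingers":0,"x":0,"y":0,"z":-10,"ax":0,"ay":0,"az":0},{"fingers":0,"x":0,"y":0,"z":-30,"ax":0,"ay":0,"az":0},{"fingers":0,"x":0,"y":0,"z":-40,"ax":0,"ay":0,"az":0},{"fingers":50,"x":0,"y":0,"z":-40,"ax":0,"ay":0,"az":0},{"fingers":50,"x":0,"y":0,"z":-40,"ax":0,"ay":0,"az":0},{"fingers":50,"x":0,"y":0,"z":0,"ax":0,"ay":0,"az":0},{"fingers":50,"x":0,"y":0,"z":0,"ax":0,"ay":0,"az":0},{"fingers":50,"x":0,"y":0,"z":0,"ax":0,"ay":0,"az":0}]'

```text
t: 16.0
eef_pos: [0.4846, -0.2327, 0.3407]
tool_rot: [0.208, -0.069, 0.974, 0.056]
contact_force: [-0.8, 0.7, -0.3]
gripper_width: 0.585
grasp_force: 0.0
```

```bash
python3 - <<'E'
from see import *
o,R0=st(); orange(); im=[]
for n,box in(('top',(345,160)),('side',(260,210))):
    c=snap(n); I=cv2.resize(c['pixels'][box[1]:box[1]+100,box[0]:box[0]+80,::-1],(400,500),interpolation=cv2.INTER_CUBIC)
    for lid,col in((0,(0,0,255)),(.1,(0,255,0))):
        h,L,g,B=barpose(P,lid,q[5])
        def dr(Q): cv2.polylines(I,[np.int32((proj(c,Q)-box+.5)*5)],False,col,1)
        dr(h+(np.c_[-.05+.046*np.cos(A),.046*np.sin(A),0*A+.007])@L.T)
        dr(g+np.array([[x,y,.016] for x,y in[(-.035,.007),(.035,.007),(.035,-.007),(-.035,-.007),(-.035,.007)]])@B.T)
    im.append(I)
cv2.imwrite('pics/shut.png',np.hstack(im))
E
```

```text
t 16.0 q [ 0.31  0.02  0.22  1.97 -0.42  0.91  2.46] pos [ 0.4846 -0.2327  0.3407] F [-0.8  0.7 -0.3] w 50.0 g 0.0
tool x [-0.904 -0.111 -0.413] y [-0.158  0.984  0.081] z [ 0.397  0.139 -0.907]
top [(54, [392.3, 226.2]), (90, [318.8, 267.7])]
0.2 [[395.9 224.4]] 0.1 [[394.8 225.3]] 0 [[393.6 225.8]] 
side [(27, [218.0, 261.2]), (110, [283.0, 277.5])]
0.2 [[283.3 275.1]] 0.1 [[282.8 278.7]] 0 [[282.8 282.1]]
```

View pics/shut.png

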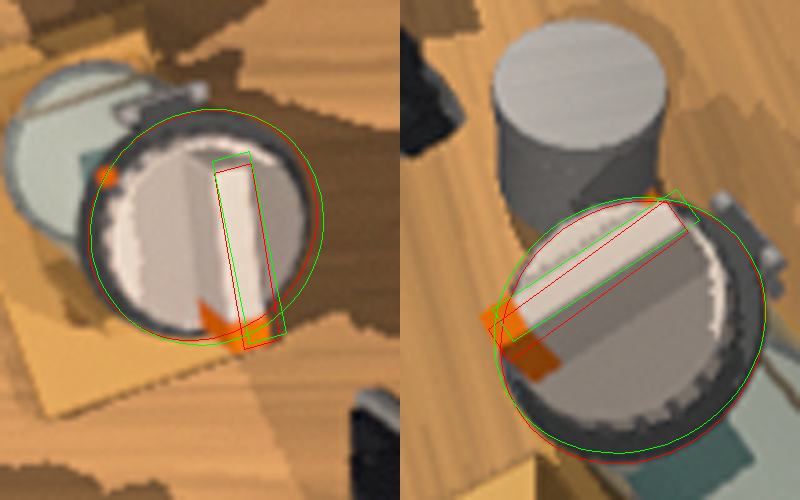

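The shut view shows the lid lying over the mouth and the bar running from the hinge end (232,164) to the orange end (260,340) in the top crop. The orange mark on the disc is at (107,177). A quick fit gives the remaining lid angle and the screw angle.

```bash
python3 - <<'E'
from model import *
T,S=pickle.load(open('c1.pkl','rb'))
t=lambda u,v:(345+u/5-.5,160+v/5-.5); s=lambda u,v:(260+(u-400)/5-.5,210+v/5-.5)
def r(v,w=1):
    p=P.copy(); p[:3]+=v[:3]; h,L,g,B=barpose(p,v[3],v[4]); c=lambda x,y:g+B@[x,y,.016]
    a=proj(T,[c(.035,-.007),c(.035,.007)]);b=proj(S,[c(.035,-.007),c(.035,.007),c(-.035,.007),c(-.035,-.007)])
    return a,b
a,b=r([0,0,0,0,q[5]]);print(a,b)
oT=np.array([t(214,168),t(250,161)]);oS=np.array([s(662,202),s(690,232),s(500,347),s(481,317)])
def f(v):
    a,b=r(v); a=a[np.argsort(a[:,0])]
    b=np.r_[b[:2][np.argsort(b[:2,0])],b[2:][np.argsort(-b[2:,0])]]
    return np.r_[(a-oT).ravel(),(b-oS).ravel(),np.array(v[:3])/.002,(v[4]-.1)/.15]
k=least_squares(f,[0,0,0,.02,.12]); print(np.round(k.x,4),np.round(k.fun,1))
E
```

```text
[[394.74292054 192.1518737 ]
 [387.41556058 194.16048999]] [[317.13917496 255.96872867]
 [312.65593541 249.66947168]
 [277.23216387 275.36272664]
 [281.36214005 281.90059199]]
[-0.0015  0.0013 -0.0006  0.0372  0.1444] [ 0.1  0.6  0.3  0.4  1.2 -0.6 -0.3 -0.1  0.3  0.5  0.4 -0.2 -0.7  0.6
 -0.3  0.3]
```

```bash
python3 - <<'E'
from model import *
st(); go(Mm+MM@[-.001,.001,.028],jt(1,8))
E
```

```text
t 16.2 q [ 0.31  0.02  0.22  1.97 -0.42  0.91  2.47] pos [ 0.484  -0.2334  0.3402] F [-0.5  0.2  0.4] w 50.2 g 0.0
tool x [-0.904 -0.11  -0.413] y [-0.157  0.984  0.082] z [ 0.397  0.139 -0.907]
 turn [ 0.  -0.1 -3.1] shift old [  2.   -1.5 182.4] shift new [  2.5  -1.3 182.4] world [  70.8   23.6 -166.4]
```

Call:
jog_arm --rows '[{"fingers":50,"x":2,"y":-1,"z":40,"ax":0,"ay":0,"az":-3},{"fingers":50,"x":0,"y":0,"z":40,"ax":0,"ay":0,"az":0},{"fingers":50,"x":0,"y":0,"z":30,"ax":0,"ay":0,"az":0},{"fingers":50,"x":0,"y":0,"z":20,"ax":0,"ay":0,"az":0},{"fingers":50,"x":0,"y":0,"z":15,"ax":0,"ay":0,"az":0},{"fingers":50,"x":0,"y":0,"z":10,"ax":0,"ay":0,"az":0},{"fingers":50,"x":0,"y":0,"z":0,"ax":0,"ay":0,"az":0},{"fingers":50,"x":0,"y":0,"z":0,"ax":0,"ay":0,"az":0}]'

```text
t: 17.0
eef_pos: [0.5443, -0.2143, 0.2005]
tool_rot: [0.211, -0.093, 0.972, 0.05]
contact_force: [-0.4, -0.8, -0.1]
gripper_width: 0.588
grasp_force: 0.0
```

```bash
python3 - <<'E'
from model import *
st(); go(Mm+MM@[-.001,.001,.028],jt(1,8))
E
```

```text
t 17.0 q [ 0.3   0.25  0.16  2.06 -0.62  0.6   2.68] pos [ 0.5443 -0.2143  0.2005] F [-0.4 -0.8 -0.1] w 50.2 g 0.0
tool x [-0.894 -0.16  -0.419] y [-0.203  0.978  0.058] z [ 0.4    0.137 -0.906]
 turn [-0.1  0.  -0.2] shift old [ 1.1  0.8 29.1] shift new [ 1.1  0.8 29.1] world [ 10.5   4.6 -26.8]
```

Call:
jog_arm --rows '[{"fingers":50,"x":1,"y":1,"z":10,"ax":0,"ay":0,"az":0},{"fingers":50,"x":0,"y":0,"z":10,"ax":0,"ay":0,"az":0},{"fingers":50,"x":0,"y":0,"z":8,"ax":0,"ay":0,"az":0},{"fingers":50,"x":0,"y":0,"z":0,"ax":0,"ay":0,"az":0},{"fingers":8,"x":0,"y":0,"z":0,"ax":0,"ay":0,"az":0},{"fingers":8,"x":0,"y":0,"z":0,"ax":0,"ay":0,"az":0},{"fingers":8,"x":0,"y":0,"z":0,"ax":0,"ay":0,"az":0},{"fingers":8,"x":0,"y":0,"z":0,"ax":0,"ay":0,"az":0}]' --force 40

```text
t: 17.8
eef_pos: [0.5538, -0.2075, 0.1747]
tool_rot: [0.21, -0.094, 0.972, 0.052]
contact_force: [-4.5, 4.8, 4.9]
gripper_width: 0.158
grasp_force: 40.5
```

Call:
jog_arm --rows '[{"fingers":8,"x":0,"y":0,"z":0,"ax":0,"ay":0,"az":0},{"fingers":8,"x":0,"y":0,"z":0,"ax":0,"ay":0,"az":0},{"fingers":8,"x":0,"y":0,"z":0,"ax":0,"ay":0,"az":0},{"fingers":8,"x":0,"y":0,"z":0,"ax":0,"ay":0,"az":0},{"fingers":8,"x":0,"y":0,"z":0,"ax":0,"ay":0,"az":0},{"fingers":8,"x":0,"y":0,"z":0,"ax":0,"ay":0,"az":0},{"fingers":8,"x":0,"y":0,"z":0,"ax":0,"ay":0,"az":0},{"fingers":8,"x":0,"y":0,"z":0,"ax":0,"ay":0,"az":0}]'

```text
t: 18.6
eef_pos: [0.5538, -0.2075, 0.1747]
tool_rot: [0.21, -0.094, 0.972, 0.052]
contact_force: [-4.3, 4.9, 5.4]
gripper_width: 0.156
grasp_force: 40.5
```

```bash
python3 - <<'E'
from model import *
o,R0=st(); go(Mm+MM@[-.001,.001,.028],jt(1,8)); print('Fm',MM.T@o['contact_force'])
E
```

```text
t 18.6 q [ 0.3   0.29  0.13  2.07 -0.67  0.55  2.72] pos [ 0.5538 -0.2075  0.1747] F [-4.3  4.9  5.4] w 13.3 g 40.5
tool x [-0.894 -0.161 -0.418] y [-0.205  0.977  0.061] z [ 0.399  0.14  -0.906]
 turn [ 0.1 -0.  -0.1] shift old [-0.2 -2.4  1. ] shift new [-0.2 -2.4  1. ] world [ 1.  -2.2 -0.9]
Fm [3.70586230e-03 6.00722102e+00 5.94881144e+00]
```

Call:
jog_arm --rows '[{"fingers":8,"x":0,"y":2,"z":-1,"ax":0,"ay":0,"az":0},{"fingers":8,"x":0,"y":0,"z":0,"ax":0,"ay":0,"az":5},{"fingers":8,"x":0,"y":0,"z":0,"ax":0,"ay":0,"az":6},{"fingers":8,"x":0,"y":0,"z":0,"ax":0,"ay":0,"az":6},{"fingers":8,"x":0,"y":0,"z":0,"ax":0,"ay":0,"az":6},{"fingers":8,"x":0,"y":0,"z":0,"ax":0,"ay":0,"az":6},{"fingers":8,"x":0,"y":0,"z":0,"ax":0,"ay":0,"az":6},{"fingers":8,"x":0,"y":0,"z":0,"ax":0,"ay":0,"az":0}]'

```text
t: 19.4
eef_pos: [0.5537, -0.2065, 0.1752]
tool_rot: [0.185, 0.203, 0.955, 0.112]
contact_force: [2.4, 3.4, -2.9]
gripper_width: 0.154
grasp_force: 40.0
```

```bash
cat > sc.py <<'E'
from model import *
o,R0=st(); y=MM.T@R0[:,1]; print('az',np.degrees(np.arctan2(y[0],y[1])),'z in mouth',np.round(MM.T@R0[:,2],3),'tcp m',np.round(MM.T@(o['eef_pos']-Mm)*1000,1),'Ftool',np.round(R0.T@o['contact_force'],1),'Mtool',np.round(R0.T@o['torque'],2))
E
python3 sc.py
```

```text
t 19.4 q [ 0.19  0.29  0.26  2.08 -0.73  0.57  2.17] pos [ 0.5537 -0.2065  0.1752] F [ 2.4  3.4 -2.9] w 13.1 g 40.0
tool x [-0.849  0.429 -0.308] y [0.346 0.893 0.289] z [ 0.399  0.138 -0.906]
az 43.13910477204328 z in mouth [-0. -0. -1.] tcp m [-0.3  4.4 29.3] Ftool [0.4 3.  4.1] Mtool [-0.01  0.24  0.05]
```

Call:
jog_arm --rows '[{"fingers":8,"x":0,"y":0,"z":0,"ax":0,"ay":0,"az":6},{"fingers":8,"x":0,"y":0,"z":0,"ax":0,"ay":0,"az":6.5},{"fingers":8,"x":0,"y":0,"z":0,"ax":0,"ay":0,"az":6.5},{"fingers":8,"x":0,"y":0,"z":0,"ax":0,"ay":0,"az":6.5},{"fingers":8,"x":0,"y":0,"z":0,"ax":0,"ay":0,"az":6.5},{"fingers":8,"x":0,"y":0,"z":0,"ax":0,"ay":0,"az":6.5},{"fingers":8,"x":0,"y":0,"z":0,"ax":0,"ay":0,"az":6.5},{"fingers":8,"x":0,"y":0,"z":0,"ax":0,"ay":0,"az":0}]'

```text
t: 20.2
eef_pos: [0.5545, -0.2057, 0.1756]
tool_rot: [0.128, 0.552, 0.805, 0.175]
contact_force: [4.0, 5.4, -2.1]
gripper_width: 0.157
grasp_force: 40.0
```

```bash
python3 sc.py
```

```text
t 20.2 q [ 0.06  0.3   0.42  2.09 -0.81  0.6   1.45] pos [ 0.5545 -0.2057  0.1756] F [ 4.   5.4 -2.1] w 13.4 g 40.0
tool x [-0.357  0.934 -0.014] y [0.844 0.329 0.423] z [ 0.4    0.14  -0.906]
az 88.04549809422305 z in mouth [ 0.001  0.001 -1.   ] tcp m [ 0.7  4.9 29.3] Ftool [3.7 4.3 4.2] Mtool [-0.3   0.4   0.02]
```

Call:
jog_arm --rows '[{"fingers":8,"x":0,"y":0,"z":0,"ax":0,"ay":0,"az":6},{"fingers":8,"x":0,"y":0,"z":0,"ax":0,"ay":0,"az":6},{"fingers":8,"x":0,"y":0,"z":0,"ax":0,"ay":0,"az":6},{"fingers":8,"x":0,"y":0,"z":0,"ax":0,"ay":0,"az":6},{"fingers":8,"x":0,"y":0,"z":0,"ax":0,"ay":0,"az":6},{"fingers":8,"x":0,"y":0,"z":0,"ax":0,"ay":0,"az":6},{"fingers":8,"x":0,"y":0,"z":0,"ax":0,"ay":0,"az":5},{"fingers":8,"x":0,"y":0,"z":0,"ax":0,"ay":0,"az":0}]'

```text
t: 21.0
eef_pos: [0.5554, -0.2058, 0.1761]
tool_rot: [0.06, 0.799, 0.561, 0.209]
contact_force: [7.9, 4.2, -2.9]
gripper_width: 0.155
grasp_force: 39.8
```

```bash
python3 sc.py
```

```text
t 21.0 q [-0.06  0.32  0.57  2.09 -0.88  0.64  0.8 ] pos [ 0.5554 -0.2058  0.1761] F [ 7.9  4.2 -2.9] w 13.3 g 39.8
tool x [0.283 0.921 0.267] y [ 0.871 -0.363  0.33 ] z [ 0.401  0.139 -0.905]
az 128.98170314596868 z in mouth [ 0.002  0.    -1.   ] tcp m [ 1.7  4.6 29.3] Ftool [5.4 4.4 6.4] Mtool [-0.6   0.65  0.08]
```

Call:
jog_arm --rows '[{"fingers":8,"x":0,"y":0,"z":0,"ax":0,"ay":0,"az":2},{"fingers":8,"x":0,"y":0,"z":0,"ax":0,"ay":0,"az":2},{"fingers":8,"x":0,"y":0,"z":0,"ax":0,"ay":0,"az":2},{"fingers":8,"x":0,"y":0,"z":0,"ax":0,"ay":0,"az":2},{"fingers":8,"x":0,"y":0,"z":0,"ax":0,"ay":0,"az":2},{"fingers":8,"x":0,"y":0,"z":0,"ax":0,"ay":0,"az":0},{"fingers":8,"x":0,"y":0,"z":0,"ax":0,"ay":0,"az":0},{"fingers":8,"x":0,"y":0,"z":0,"ax":0,"ay":0,"az":0}]'

```text
t: 21.8
eef_pos: [0.5556, -0.2059, 0.1762]
tool_rot: [0.042, 0.844, 0.49, 0.214]
contact_force: [7.9, 5.1, -4.1]
gripper_width: 0.157
grasp_force: 39.6
```

```bash
python3 sc.py
```

```text
t 21.8 q [-0.09  0.33  0.6   2.1  -0.9   0.65  0.65] pos [ 0.5556 -0.2059  0.1762] F [ 7.9  5.1 -4.1] w 13.4 g 39.6
tool x [0.428 0.845 0.32 ] y [ 0.81  -0.516  0.28 ] z [ 0.401  0.139 -0.905]
az 138.8335403858386 z in mouth [ 0.003 -0.    -1.   ] tcp m [ 1.9  4.4 29.4] Ftool [6.4 2.7 7.6] Mtool [-0.56  0.82 -0.03]
```

Call:
jog_arm --rows '[{"fingers":8,"x":0,"y":0,"z":1,"ax":0,"ay":0,"az":0},{"fingers":8,"x":0,"y":0,"z":1,"ax":0,"ay":0,"az":2},{"fingers":8,"x":0,"y":0,"z":0,"ax":0,"ay":0,"az":2},{"fingers":8,"x":0,"y":0,"z":0,"ax":0,"ay":0,"az":2},{"fingers":8,"x":0,"y":0,"z":0,"ax":0,"ay":0,"az":2},{"fingers":8,"x":0,"y":0,"z":0,"ax":0,"ay":0,"az":0},{"fingers":8,"x":0,"y":0,"z":0,"ax":0,"ay":0,"az":0},{"fingers":8,"x":0,"y":0,"z":0,"ax":0,"ay":0,"az":0}]'

```text
t: 22.6
eef_pos: [0.5555, -0.2059, 0.1756]
tool_rot: [0.027, 0.875, 0.433, 0.216]
contact_force: [-6.2, 4.9, 13.9]
gripper_width: 0.155
grasp_force: 90.1
```

```bash
python3 sc.py
```

```text
t 22.6 q [-0.11  0.34  0.63  2.1  -0.92  0.65  0.53] pos [ 0.5555 -0.2059  0.1756] F [-6.2  4.9 13.9] w 13.2 g 90.1
tool x [0.532 0.769 0.355] y [ 0.746 -0.624  0.234] z [ 0.401  0.14  -0.905]
az 146.50144804816276 z in mouth [ 0.003  0.001 -1.   ] tcp m [ 1.6  4.4 28.9] Ftool [  5.4  -4.4 -14.4] Mtool [ 1.01  0.77 -2.12]
```

The moment has risen to 2 N m against 0.06 N m friction, so the stop is reached. I open, retreat along the axis and take a last look.

Call:
jog_arm --rows '[{"fingers":60,"x":0,"y":0,"z":0,"ax":0,"ay":0,"az":0},{"fingers":60,"x":0,"y":0,"z":0,"ax":0,"ay":0,"az":0},{"fingers":60,"x":0,"y":0,"z":0,"ax":0,"ay":0,"az":0},{"fingers":60,"x":0,"y":0,"z":0,"ax":0,"ay":0,"az":0},{"fingers":60,"x":0,"y":0,"z":-10,"ax":0,"ay":0,"az":0},{"fingers":60,"x":0,"y":0,"z":-25,"ax":0,"ay":0,"az":0},{"fingers":60,"x":0,"y":0,"z":-40,"ax":0,"ay":0,"az":0},{"fingers":60,"x":0,"y":0,"z":-45,"ax":0,"ay":0,"az":0}]'

```text
t: 23.4
eef_pos: [0.5049, -0.2239, 0.2825]
tool_rot: [0.026, 0.878, 0.428, 0.213]
contact_force: [0.8, 0.3, 0.6]
gripper_width: 0.704
grasp_force: 0.0
```

Call:
jog_arm --rows '[{"fingers":60,"x":0,"y":0,"z":-45,"ax":0,"ay":0,"az":0},{"fingers":60,"x":0,"y":0,"z":-40,"ax":0,"ay":0,"az":0},{"fingers":60,"x":0,"y":0,"z":0,"ax":0,"ay":0,"az":0},{"fingers":60,"x":0,"y":0,"z":0,"ax":0,"ay":0,"az":0},{"fingers":60,"x":0,"y":0,"z":0,"ax":0,"ay":0,"az":0},{"fingers":60,"x":0,"y":0,"z":0,"ax":0,"ay":0,"az":0},{"fingers":60,"x":0,"y":0,"z":0,"ax":0,"ay":0,"az":0},{"fingers":60,"x":0,"y":0,"z":0,"ax":0,"ay":0,"az":0}]'

```text
t: 24.2
eef_pos: [0.4723, -0.2351, 0.3584]
tool_rot: [0.026, 0.878, 0.428, 0.214]
contact_force: [0.6, 0.2, -1.5]
gripper_width: 0.705
grasp_force: 0.0
```

```bash
python3 sc.py; python3 - <<'E'
from model import *
im=[]
for n,box in(('top',(345,160)),('side',(260,210))):
    c=snap(n); I=cv2.resize(c['pixels'][box[1]:box[1]+100,box[0]:box[0]+80,::-1],(400,500),interpolation=cv2.INTER_CUBIC)
    h,L,g,B=barpose(P,0,2.4)
    cv2.polylines(I,[np.int32((proj(c,g+np.array([[x,y,.016] for x,y in[(-.035,.007),(.035,.007),(.035,-.007),(-.035,-.007),(-.035,.007)]])@B.T)-box+.5)*5)],False,(0,0,255),1)
    im.append(I)
cv2.imwrite('pics/end.png',np.hstack(im))
E
```

```text
t 24.2 q [-0.28 -0.07  0.8   1.99 -0.35  0.94  0.04] pos [ 0.4723 -0.2351  0.3584] F [ 0.6  0.2 -1.5] w 60.2 g 0.0
tool x [0.542 0.762 0.353] y [ 0.74  -0.632  0.229] z [ 0.398  0.137 -0.907]
az 147.14489785584578 z in mouth [-0.002 -0.001 -1.   ] tcp m [ -1.1   4.1 231.8] Ftool [-0.  -0.   1.6] Mtool [ 0.19 -0.39 -0.02]
```

View pics/end.png

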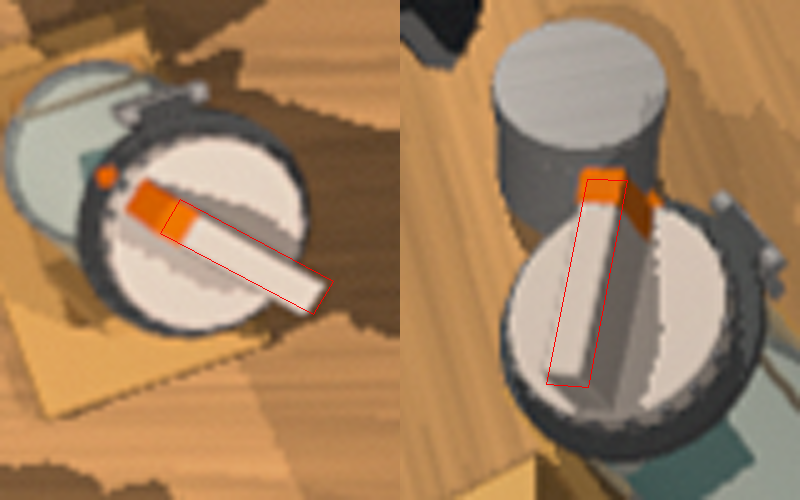

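The final view shows the bar parallel to the predicted tight pose (red outline), its orange end pointing at the orange mark at (107,177). The lid is shut and the gripper is clear and open.

```bash
python3 -c "
from station import bot
print(bot.hand_in())"
```

```text
the job is handed in; nothing more can be done
None
```

I put the teal cartridge right down in the jar, swung the lid shut, then screwed it clockwise to its stop in one grasp; the gripper is open and clear, and I handed the job in at about 24 s (no verdict came back).

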